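# Filter photometer: third filter by feel, lid shut, take the reading

## Task

Take a reading with the filter photometer: with a fingertip push its filter lever from the parked left end to the right, counting the clicks by feel, and leave it resting in the third click (it must not run on towards the fourth: the places beyond hold no filter and would overload the detector). With the filter set and the sample lid pushed over so that it lies fully shut, in either order, and not before both are done, press the read key fully down and let it come up. Only touch and push, gently: pinch nothing, leave the sample vial in its well and the waiting vials where they stand.

Things in the scene. Friction and masses are not known exactly. Their poses are not given: they have to be found in the camera images.
- photometer: White bench photometer, 165 x 160 x 78 mm, fixed. Origin on the bench below it; x points from its dark sloping front console (nearest the robot) to its back, y to its left, z up. Flat deck at z = 78 mm, x -46 to 75, y -80 to 80. The filter lever slides in a slot along y at x = -30 in a metal plate with one mark for each of five clicks (1 to 5 dots).
- lever_tab (a point): Centre of the lever's dark finger tab, 22 mm (photometer x) by 12 (y) by 20 high, underside 5.5 mm above the deck. It slides to photometer -y, right seen from the robot. After a free run it clicks into five notches 14 mm apart: leaving one (or the free run) takes 5 to 7 N at first, falling to nothing half-way, where the tab jumps ahead of the finger into the next.
- filter_lever (a joint): Travel of the filter lever to the right, in m: 0 at the parked end stop; clicks 1 to 5 rest at 0.026, 0.040, 0.054, 0.068 and 0.082. Starts somewhere in 0 to 0.012, short of the first click.
- sample_lid (a joint): Angle of the sample lid in rad: 0 shut, flat on the deck; 1.85 fully open, leaning back to the left against its stop. It balances near 1.4; pushed over to about 1.0 or less it falls shut by its own weight within two seconds.
- lid_edge (a point): Middle of the lid's free edge. Lid: dark plate 54 mm (photometer x) by 56 (hinge to free edge) by 10 thick; hinge line along x at photometer x = 36, y = 64, z = 81 mm, left of the well. Open, it stands on the left of the deck, its outer face to the left.
- key_top (a point): Centre of the top of the round read key, the only key on the console, at its right: 24 mm in diameter, 8 mm proud of the console, tilted with it (0.21 rad towards the robot).
- read_key (a joint): How far the read key is pressed, in m: 0 up, 0.004 fully down, which takes about 5 N; it springs back.
- sample_vial: The sample: closed vial, 27 mm across and 62 mm high, standing in the round well of the deck with its cap 6 mm below the deck. Origin at the centre of its underside.
- waiting_vial_1: Closed sample vial waiting its turn, 27 mm across, 62 mm high, on the bench behind the photometer and to its left; origin at the centre of its underside.
- waiting_vial_2: Closed sample vial waiting its turn, 27 mm across, 62 mm high, on the bench behind the photometer and to its left; origin at the centre of its underside.
- waiting_vial_3: Closed sample vial waiting its turn, 27 mm across, 62 mm high, on the bench behind the photometer and to its left; origin at the centre of its underside.
Things that resemble listed ones, but are neither listed nor needed, are in the scene too. Leave any purple look-alike of the sample_vial alone.

How it is judged (in metres and radians):
On the way, in this order (a step that is already met when the one before it is completed fails the run):
1. the filter lever rests in the third click and the lid is shut, before the key is pressed (value of joint filter_lever between 0.051 and 0.057 m and value of joint sample_lid below 0.05 rad and value of joint read_key below 0.001 m), for 0.2 s.
2. the read key is pressed down (value of joint read_key above 0.003 m), for 0.05 s.
At the end, for the whole second after the job is handed in: The filter lever rests in the third click (within 3 mm), the lid is shut (within 0.05 rad), the read key has been pressed after that and is up again, and the sample vial still stands in the well (all of step 1 and z of sample_vial in the frame of photometer below 0.02 m and angle between sample_vial's own z axis and vertical below 0.2 rad); the robot touches nothing.
It fails at once if the filter lever ran on past the third click towards the fourth (value of joint filter_lever above 0.062 m).
It fails at once if the read key was pressed before filter and lid were both set (value of joint read_key above 0.003 m and (value of joint filter_lever below 0.05 m or value of joint sample_lid above 0.06 rad)).
It fails at once if the lever or the lid was pinched or forced (over 25 N on the lever or 35 N on the lid) (contact force between the fingers and filter_lever above 25 N or contact force between the fingers and sample_lid above 35 N).
It fails at once if the sample vial was lifted out of its well (z of sample_vial in the frame of photometer above 0.025 m).
It fails at once if a waiting vial was lifted, moved or knocked over (distance of any of waiting_vial_1, waiting_vial_2, waiting_vial_3 from where it was at the start of the episode above 0.015 m).
It also fails if it takes over 51 s, if anything falls off the work surface, if the arm or the gripper's body presses on something with over 40 N, if the wrist force passes 120 N, or if a joint passes its speed limit or range.

## Robot

A 6-joint arm with a two-finger parallel gripper is mounted at the origin on a cart in front of the work surface, level with it; the furniture and walls round the work are solid. World frame = base frame: x ahead of the robot, y to its left, z up, the work surface at z = 0. Lengths are in m, angles in degrees, forces in N, time in s.
With the tool pointing down it reaches from about 0.4 to 0.825 m from the base axis. Payload 7 kg.
Tool frame: the origin (TCP) lies between the finger pads; the fingertips stand 19 mm ahead of it and the grasp point (between the pads) is the TCP; z points along the fingers, y is the line along which they close (so a half turn about z gives the same grasp; the last joint's range is limited). The gripper opens to 88 mm and grips with 3 to 60 N. Pads are 19 mm wide; open, the fingers measure 130 mm over their backs; the gripper's body (78 mm by 193 mm) begins 47 mm behind the grasp point.
Start: joints at [83.314, 20.546, 0.682, 0, -70.136, -16.507], TCP at [0.266, 0.62, 0.246] pointing down, gripper open.
Joint ranges: [-176.03, 176.03], [-82.01, 121.73], [-58.28, 71.71], [-173.87, 95.51], [-174.79, -0.11], [-173.66, 173.66]. Speed limits (degrees/s): [136.94, 136.94, 172.46, 180, 180, 180].

## Interface

Orientations are given as [roll, pitch, yaw] about the fixed x, y, z axes, in that order (R = Rz(yaw) Ry(pitch) Rx(roll)).
In Python, from plant import r gives the robot as it stands. The module is installed in compiled form; this text tells all that it offers.
- The arm moves only by the shell command python3 -m pendant 'ROWS' [OPENING] [FORCE]. ROWS is JSON, a list of rows, each a list of 6 numbers: the shift along the tool's x, y, z in mm, then the turn, a rotation vector about the tool's x, y, z in rad. In form: [[tx, ty, tz, wx, wy, wz], ...]. A call has 1 to 20 rows; each row is the pose to reach, as a shift and turn from the pose commanded when the call began, along the tool's axes at that moment; what a row does not reach only later rows make up. A row lasts 1/8 s, in which the tool goes at most 62.5 mm and 10.7 degrees, less where a joint would pass 70% of its speed; a pose out of reach is approached as far as the arm can. A call with a gripper value outside its range is refused whole. OPENING is the finger opening in mm, from 0 to 87.6, set as the call begins (- or left out, the last holds). The fingers move at their own pace and stop on an object; FORCE is the grip in N (left out, the last holds). Time passes only in rows, so rows that repeat a pose let the fingers close. It gives the time, the measured TCP pose, the force, the opening and the grip force at its end, in the units of the state.
- r.get_state(): the state, without advancing time (a new reading comes with each control period).
- r.capture(name): name is "side" or "top" or "wrist"; returns the picture (400x640x3 uint8, red, green, blue); there is no depth.
- r.camera_params(name): a dict with "mtx" (3x3 intrinsics, pixels), "distortion" ([k1, k2, p1, p2, k3] as OpenCV has them; the pictures are not rectified), "rvec" (rotation vector, rad) and "tvec" (3), from world to camera coordinates, as OpenCV has them; the wrist camera has in their place "mount" (4x4, takes a point from camera to tool coordinates, whose origin is the TCP and whose axes are the flange's). Camera axes: x right, y down, z forward; pixel columns grow to the right and rows downward; lengths in m; the calibration is good to about 2 mm. A picture is of the moment at which its call begins: read the wrist's pose just before it. camera_params takes no time and is no camera call.
- r.close_job(): hands the job in; it is judged then, once.
The state is a dict: "time_s": time; "joints": joint angles; "qd": joint speeds; "joint_torque": joint torques, N m; "tcp_pos": TCP position; "eef_rot": TCP orientation; "contact_force": force on the tool from outside, world axes, zero at the start; "moment": the same for the moment, N m; "gripper_width": finger opening in m; "gripper_force": force on a finger pad.
Only numpy, scipy, OpenCV 4.12 (cv2) and the standard library are available. Lean on these libraries where they do the work, as an engineer would, in place of code of your own. Each camera call takes 0.05 s, during which the arm holds its last target. There are 200 camera calls.

## Working session

There is one attempt and no reset: what is moved stays moved. The work goes in short steps, Python scripts to look and compute and a shell command to move; the robot and the scene stay as the last step left them, time stands still between calls to the robot, and variables do not carry over. Pictures are saved under pics/ and viewed, at most 10 in all, crops included, and the job is handed in when it is done.

```bash
mkdir -p pics; python3 - <<'E'
from plant import r
import cv2
s=r.get_state();print(s)
for n in ("side","top"):
    cv2.imwrite(f"pics/{n}0.png",r.capture(n)[:,:,::-1])
    p=r.camera_params(n);print(n,p)
print(r.camera_params("wrist"))
E
```

```text
{'time_s': 0.0, 'joints': array([ 8.33155489e+01,  2.05903773e+01,  6.33104854e-01, -1.83070872e-02,
       -7.01375377e+01, -1.65073111e+01]), 'qd': array([ 0.05759966,  0.06408365, -0.00201423, -0.10882644,  0.16332959,
       -0.02065661]), 'joint_torque': array([ 2.06682082e-03, -5.82715774e+01,  2.93042654e+01,  6.99708447e+00,
        6.80234531e-03, -1.40121192e-04]), 'tcp_pos': array([0.26566777, 0.62000854, 0.24463524]), 'eef_rot': array([ 1.79904207e+02, -1.04409576e-02, -2.31979878e+01]), 'contact_force': array([-0.1067256 , -0.07598801,  0.13225997]), 'moment': array([ 0.03481737,  0.02882612, -0.00162245]), 'gripper_force': 0.0, 'gripper_width': 0.08773197702382428}
side {'mtx': array([[368.95298177,   0.        , 324.78982105],
       [  0.        , 368.95298177, 194.00668145],
       [  0.        ,   0.        ,   1.        ]]), 'distortion': array([-0.03881488,  0.        ,  0.        ,  0.        ,  0.        ]), 'rvec': array([ 0.57507938, -2.49203194,  1.36960806]), 'tvec': array([0.40226927, 0.30610356, 0.53515797])}
top {'mtx': array([[464.35806925,   0.        ,
[... 221 characters left out ...]
([ 2.19491887, -2.13240164,  0.13448064]), 'tvec': array([-0.21093774,  0.5437398 ,  0.97947485])}
{'mtx': array([[358.01460707,   0.        , 325.55579808],
       [  0.        , 358.01460707, 202.49888229],
       [  0.        ,   0.        ,   1.        ]]), 'distortion': array([-0.07578883,  0.        ,  0.        ,  0.        ,  0.        ]), 'mount': array([[-2.12487064e-04, -9.51578533e-01, -3.07405677e-01,
         8.38749723e-02],
       [ 9.99999975e-01, -2.23311687e-04,  3.75701758e-08,
         8.26202908e-05],
       [-6.86830314e-05, -3.07405669e-01,  9.51578557e-01,
        -1.39675961e-01],
       [ 0.00000000e+00,  0.00000000e+00,  0.00000000e+00,
         1.00000000e+00]])}
```

View pics/top0.png

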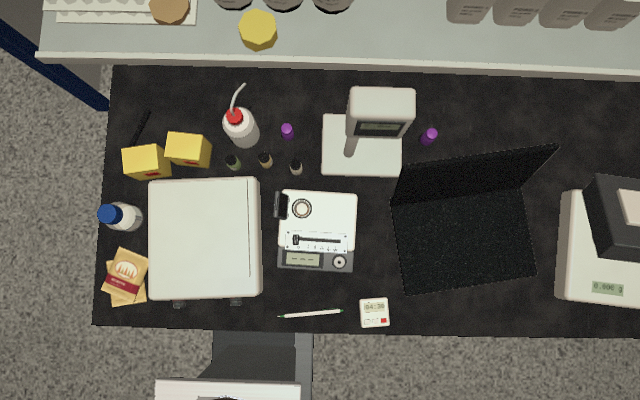

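View pics/side0.png

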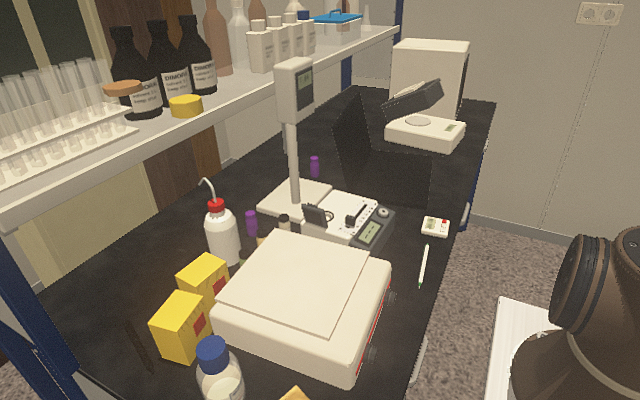

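The top view shows the photometer at about (277–357, 190–272). Its lid stands at the left near (281,205), the well is at (302,208), the lever is near (295,238) and the key near (340,262). The waiting vials are at (233,162), (265,159) and (295,167); the purple look-alikes are at (287,130) and (430,135). The side view agrees. I'll enlarge the photometer to confirm and measure it.

```bash
python3 - <<'E'
import cv2
a=cv2.imread("pics/top0.png")[180:280,265:370]
cv2.imwrite("pics/c1.png",cv2.resize(a,None,fx=6,fy=6,interpolation=cv2.INTER_CUBIC)[:600])
E
```

```text
(no output)
```

View pics/c1.png

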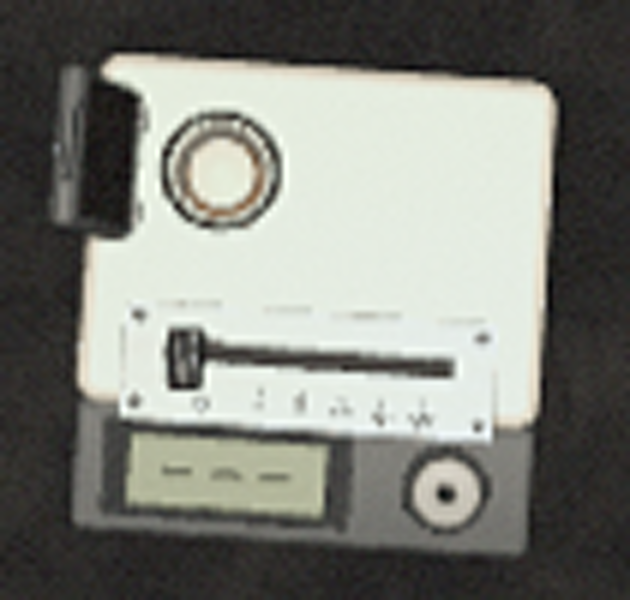

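The crop shows the dark raised lid at (95,150), the vial in its well at (220,170) and the lever tab at (186,357), left of its slot. The single round key is at (446,492). Deck corners are at (100,52), (558,78), (537,428) and (78,398). I'll fit the pose from these.

```bash
cat > h.py <<'E'
import numpy as np,cv2
from plant import r
from scipy.optimize import least_squares
def proj(P,n="top"):
    p=r.camera_params(n); return cv2.projectPoints(np.array(P,float).reshape(-1,1,3),p["rvec"],p["tvec"],p["mtx"],p["distortion"])[0].reshape(-1,2)
def ray(uv,z,n="top"):
    p=r.camera_params(n); q=cv2.undistortPoints(np.array([[uv]],float),p["mtx"],p["distortion"]).ravel()
    R=cv2.Rodrigues(p["rvec"])[0]; c=-R.T@p["tvec"]; d=R.T@np.r_[q,1]; return c+d*(z-c[2])/d[2]
def W(t,P): 
    c,s=np.cos(t[2]),np.sin(t[2]); P=np.atleast_2d(P); return np.c_[t[0]+c*P[:,0]-s*P[:,1],t[1]+s*P[:,0]+c*P[:,1],P[:,2]]
def L(t,w):
    c,s=np.cos(t[2]),np.sin(t[2]); d=np.array(w)[:2]-t[:2]; return np.array([c*d[0]+s*d[1],-s*d[0]+c*d[1],w[2]])
E
python3 - <<'E'
from h import *
o=lambda u:(np.array(u)+.5)/6-.5+[265,180]
uv=np.array([o(u) for u in [(100,52),(558,78),(537,428),(78,398)]])
M=np.array([[75,80,78],[75,-80,78],[-46,-80,78],[-46,80,78]])/1e3
f=least_squares(lambda t:(proj(W(t,M))-uv).ravel(),[.6,0.3,0])
t=f.x;print("pose",t,"deg",np.degrees(t[2]),"res",f.fun.round(2)); np.save("t.npy",t)
for n,u,z in [("tab",(186,357),.1035),("key",(446,492),.077),("well",(220,170),.072),("slotR",(455,368),.078),("lidbl",(58,225),.137),("lidtl",(65,68),.137)]:
    w=ray(o(u),z); print(n,w.round(4),(L(t,w)*1e3).round(1))
E
```

```text
pose [ 0.49113611 -0.18567483 -0.03206757] deg -1.8373365597212612 res [-0.06 -0.23  0.07  0.11  0.53 -0.08 -0.54  0.18]
tab [ 0.4624 -0.1432  0.1035] [-30.1  41.6 103.5]
key [ 0.4197 -0.2324  0.077 ] [-69.9 -49.   77. ]
well [ 0.5288 -0.1512  0.072 ] [36.5 35.7 72. ]
slotR [ 0.4621 -0.2344  0.078 ] [-27.4 -49.7  78. ]
lidbl [ 0.5027 -0.1019  0.137 ] [  8.9  84.1 137. ]
lidtl [ 0.5541 -0.1021  0.137 ] [ 60.3  85.6 137. ]
```

```bash
cat >> h.py <<'E'
from scipy.spatial.transform import Rotation as Ro
t=np.load("t.npy")
def delta(P,yaw=np.degrees(t[2])):
    """shift (mm) and turn (rad) in tool axes to bring TCP to photometer point P (mm), tool down with yaw (deg)"""
    s=r.get_state(); R=Ro.from_euler("xyz",s["eef_rot"],degrees=True); w=W(t,np.array(P)/1e3)[0]
    R2=Ro.from_euler("xyz",[180,0,yaw],degrees=True)
    return (R.inv().apply(w-s["tcp_pos"])*1e3).round(1),(R.inv()*R2).as_rotvec().round(4)
def here():
    s=r.get_state(); c,sn=np.cos(t[2]),np.sin(t[2]); f=s["contact_force"]
    return (L(t,s["tcp_pos"])*1e3).round(1),s["eef_rot"].round(2),np.round([c*f[0]+sn*f[1],-sn*f[0]+c*f[1],f[2]],2),s["time_s"],round(s["gripper_width"],4)
E
python3 - <<'E'
from h import *
print(here()); print(delta([-30,85,245]))
o=lambda u:(np.array(u)+.5)/6-.5+[265,180]
for x in (202,262,300,340,380,420): print(x,(L(t,ray(o((x,406)),.079))*1e3).round(1))
E
```

```text
(array([-251.1,  798.1,  244.7]), array([ 1.7992e+02, -1.0000e-02, -2.3200e+01]), array([-0.24,  0.41, -0.03]), 0.1, 0.0874)
(array([465.7, 583.5,   0.6]), array([ 1.500e-03,  2.000e-04, -3.729e-01]))
202 [-45.7  36.2  79. ]
262 [-44.4  15.7  79. ]
300 [-43.6   2.7  79. ]
340 [-42.8 -11.   79. ]
380 [-42.  -24.7  79. ]
420 [-41.2 -38.4  79. ]
```

```bash
python3 -m pendant '[[465.7,583.5,0,0,0,-0.373],[465.7,583.5,0,0,0,-0.373],[465.7,583.5,0,0,0,-0.373],[465.7,583.5,0,0,0,-0.373],[465.7,583.5,0,0,0,-0.373],[465.7,583.5,0,0,0,-0.373],[465.7,583.5,0,0,0,-0.373],[465.7,583.5,0,0,0,-0.373],[465.7,583.5,0,0,0,-0.373],[465.7,583.5,0,0,0,-0.373],[465.7,583.5,0,0,0,-0.373],[465.7,583.5,0,0,0,-0.373],[465.7,583.5,0,0,0,-0.373],[465.7,583.5,0,0,0,-0.373],[465.7,583.5,0,0,0,-0.373]]' 0 20
python3 - <<'E'
from h import *
print(here()); print(delta([-30,85,111]))
cv2.imwrite("pics/w1.png",r.capture("wrist")[:,:,::-1])
E
```

```text
time_s: 1.98
tcp_pos: [0.4639, -0.0983, 0.2456]
eef_rot: [-180.0, -0.0, -1.7]
contact_force: [-0.2, 0.3, 1.0]
gripper_width: 0.0
gripper_force: 0.0
(array([-30. ,  86.4, 245.6]), array([-179.99,   -0.  ,   -1.73]), array([-0.24,  0.32,  0.99]), 1.975, 0.0)
(array([ -0. ,   1.5, 134.6]), array([-0.0002, -0.    ,  0.0019]))
```

View pics/w1.png

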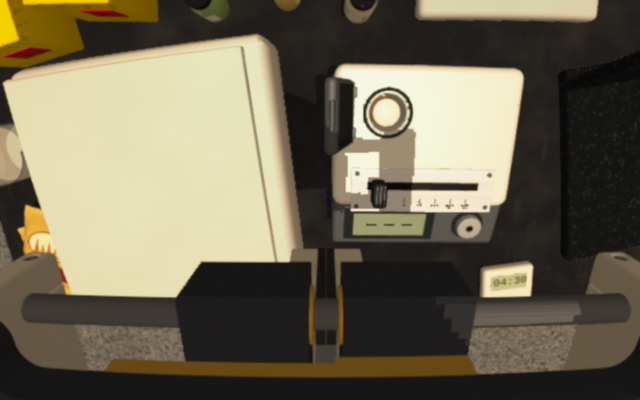

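```bash
python3 - <<'E'
from h import *
def tri(a,b):
    f=least_squares(lambda X:(np.r_[proj(X,"top")[0]-a,proj(X,"side")[0]-b]),[.5,0,.1]);return f.x.round(3),f.fun.round(1),(L(t,f.x)*1e3).round(0)
print(tri((259,179),(271,233)),tri((261,294),(390,260)))
print(delta([-30,74,160]),delta([-30,74,113]))
E
```

```text
(array([ 0.594, -0.057,  0.075]), array([-1.6, -3.4,  3.7,  0.6]), array([ 99., 132.,  75.])) (array([ 0.35 , -0.076,  0.081]), array([-0. , -0.1,  0.1,  0. ]), array([-145.,  106.,   81.]))
(array([-0.1, 12.6, 85.7]), array([-0.0002, -0.0003,  0.0024])) (array([ -0.2,  12.6, 132.7]), array([-0.0002, -0.0003,  0.0024]))
```

The box top is at about 80 mm, so it is clear of the gripper body. I'll descend to the left of the tab.

```bash
python3 -m pendant '[[0,12.6,60,0,0,0],[0,12.6,110,0,0,0],[0,12.6,135,0,0,0],[0,12.6,135,0,0,0],[0,12.6,135,0,0,0]]'
python3 -c "
from h import *
print(here())"
```

```text
time_s: 2.65
tcp_pos: [0.4647, -0.1112, 0.1118]
eef_rot: [180.0, -0.1, -1.7]
contact_force: [-0.6, 0.6, 0.3]
gripper_width: 0.0011
gripper_force: 0.0
(array([-28.8,  73.6, 111.8]), array([ 1.80e+02, -1.00e-01, -1.72e+00]), array([-0.67,  0.62,  0.31]), 2.65, 0.0011)
```

```bash
python3 -m pendant '[[0,2,0,0,0,0],[0,4,0,0,0,0],[0,6,0,0,0,0],[0,7,0,0,0,0],[0,8,0,0,0,0],[0,8,0,0,0,0]]'
python3 -c "
from h import *
print(here())"
```

```text
time_s: 3.4
tcp_pos: [0.4634, -0.12, 0.1105]
eef_rot: [180.0, 0.0, -1.8]
contact_force: [-0.2, 0.4, -0.5]
gripper_width: 0.0006
gripper_force: 0.0
(array([-29.8,  64.7, 110.5]), array([180.  ,   0.  ,  -1.83]), array([-0.23,  0.4 , -0.52]), 3.4, 0.0006)
```

```bash
python3 -m pendant '[[0,1,0,0,0,0],[0,2,0,0,0,0],[0,3,0,0,0,0],[0,4,0,0,0,0],[0,4,0,0,0,0]]'
python3 -c "
from h import *
print(here())"
```

```text
time_s: 4.03
tcp_pos: [0.4633, -0.124, 0.1105]
eef_rot: [180.0, 0.0, -1.8]
contact_force: [-1.0, 0.5, -0.7]
gripper_width: 0.0003
gripper_force: 0.1
(array([-29.8,  60.7, 110.5]), array([179.99,   0.  ,  -1.82]), array([-0.99,  0.43, -0.71]), 4.025, 0.0003)
```

```bash
python3 - <<'E'
from h import *
a=r.capture("wrist")[:,:,::-1]
cv2.imwrite("pics/w2.png",cv2.resize(a[80:360,200:560],None,fx=2,fy=2))
E
```

```text
(no output)
```

View pics/w2.png

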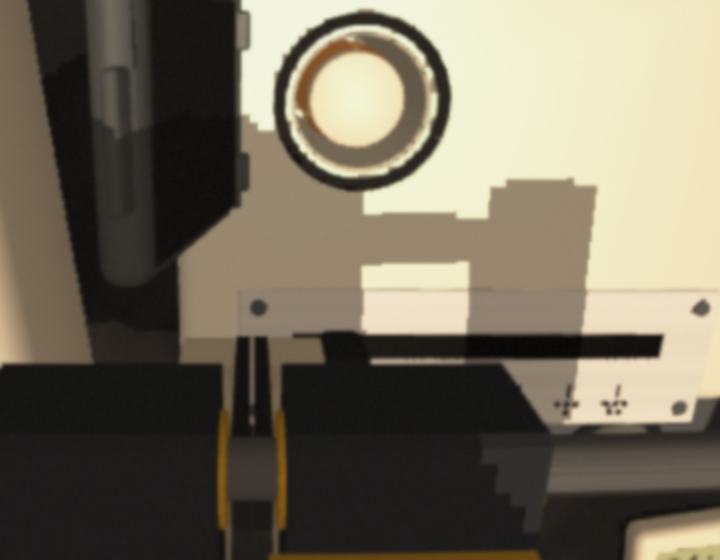

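The wrist crop shows the beige fingertip edge at about (322,345), right at the left edge of the tab (322–365, 348). So contact is about there, and I'll keep pushing in small steps.

```bash
python3 -m pendant '[[0,1,0,0,0,0],[0,2,0,0,0,0],[0,3,0,0,0,0],[0,4,0,0,0,0],[0,4,0,0,0,0]]'
python3 -c "
from h import *
print(here())"
```

```text
time_s: 4.7
tcp_pos: [0.4632, -0.1281, 0.1106]
eef_rot: [180.0, 0.0, -1.8]
contact_force: [-0.6, 0.4, -0.5]
gripper_width: 0.0008
gripper_force: 0.0
(array([-29.8,  56.6, 110.6]), array([179.98,   0.  ,  -1.82]), array([-0.64,  0.38, -0.45]), 4.7, 0.0008)
```

```bash
python3 -m pendant '[[0,1,0,0,0,0],[0,2,0,0,0,0],[0,3,0,0,0,0],[0,3,0,0,0,0]]'
python3 -c "
from h import *
print(here())"
```

```text
time_s: 5.2
tcp_pos: [0.4631, -0.1311, 0.1106]
eef_rot: [180.0, -0.0, -1.8]
contact_force: [0.1, 0.3, -0.7]
gripper_width: 0.0004
gripper_force: 0.0
(array([-29.7,  53.7, 110.6]), array([179.99,  -0.  ,  -1.82]), array([ 0.12,  0.3 , -0.74]), 5.2, 0.0004)
```

```bash
python3 -m pendant '[[0,1,0,0,0,0],[0,2,0,0,0,0],[0,2,0,0,0,0]]'
python3 -c "
from h import *
print(here())"
```

```text
time_s: 5.58
tcp_pos: [0.463, -0.1329, 0.1106]
eef_rot: [-180.0, -0.0, -1.8]
contact_force: [-0.4, 2.0, 0.7]
gripper_width: 0.0002
gripper_force: 1.0
(array([-29.8,  51.9, 110.6]), array([-179.99,   -0.  ,   -1.83]), array([-0.5 ,  2.02,  0.72]), 5.575, 0.0002)
```

```bash
python3 -m pendant '[[0,1,0,0,0,0],[0,1,0,0,0,0]]'
python3 -m pendant '[[0,1,0,0,0,0],[0,1,0,0,0,0]]'
python3 -m pendant '[[0,1,0,0,0,0],[0,1,0,0,0,0]]'
python3 -m pendant '[[0,1,0,0,0,0],[0,1,0,0,0,0]]'
python3 -c "
from h import *
print(here())"
```

```text
time_s: 5.82
tcp_pos: [0.4631, -0.1337, 0.1106]
eef_rot: [-180.0, -0.0, -1.8]
contact_force: [-0.8, 5.5, 2.6]
gripper_width: 0.0009
gripper_force: 2.3
time_s: 6.08
tcp_pos: [0.463, -0.1345, 0.1106]
eef_rot: [-180.0, -0.0, -1.8]
contact_force: [-0.8, 5.4, 1.8]
gripper_width: 0.0006
gripper_force: 2.6
time_s: 6.32
tcp_pos: [0.463, -0.1357, 0.1106]
eef_rot: [-180.0, -0.0, -1.8]
contact_force: [-1.2, 3.5, 1.6]
gripper_width: 0.0005
gripper_force: 1.8
time_s: 6.58
tcp_pos: [0.4629, -0.137, 0.1106]
eef_rot: [180.0, 0.0, -1.8]
contact_force: [-1.2, 2.1, 1.1]
gripper_width: 0.0004
gripper_force: 0.9
(array([-29.8,  47.7, 110.6]), array([179.99,   0.  ,  -1.82]), array([-1.23,  2.05,  1.09]), 6.575, 0.0004)
```

```bash
python3 -m pendant '[[0,1,0,0,0,0],[0,1,0,0,0,0]]'
python3 -m pendant '[[0,1,0,0,0,0],[0,1,0,0,0,0]]'
python3 -m pendant '[[0,1,0,0,0,0],[0,1,0,0,0,0]]'
python3 -m pendant '[[0,1,0,0,0,0],[0,1,0,0,0,0]]'
python3 -c "
from h import *
print(here())"
```

```text
time_s: 6.82
tcp_pos: [0.4628, -0.1381, 0.1105]
eef_rot: [180.0, 0.0, -1.8]
contact_force: [-0.4, 1.4, 1.5]
gripper_width: 0.0001
gripper_force: 0.4
time_s: 7.08
tcp_pos: [0.4628, -0.1392, 0.1105]
eef_rot: [180.0, 0.0, -1.8]
contact_force: [0.5, 0.5, 0.0]
gripper_width: 0.0006
gripper_force: 0.0
time_s: 7.32
tcp_pos: [0.4628, -0.1401, 0.1105]
eef_rot: [180.0, 0.0, -1.8]
contact_force: [0.0, 0.3, -0.4]
gripper_width: 0.0006
gripper_force: 0.0
time_s: 7.58
tcp_pos: [0.4628, -0.1411, 0.1106]
eef_rot: [180.0, 0.0, -1.8]
contact_force: [0.4, 1.2, 0.2]
gripper_width: 0.0004
gripper_force: 0.0
(array([-29.8,  43.7, 110.6]), array([179.99,   0.  ,  -1.82]), array([0.38, 1.17, 0.22]), 7.575, 0.0004)
```

The first click was felt: force started at y≈-0.1328 and the lever released at ≈-0.139. I expect click 2 contact near -0.147 with release near -0.154, and click 3 contact near -0.161 with release near -0.168.

```bash
python3 -m pendant '[[0,1,0,0,0,0],[0,2,0,0,0,0],[0,3,0,0,0,0],[0,4,0,0,0,0],[0,4,0,0,0,0]]'
for i in 1; do :; done
python3 -m pendant '[[0,1,0,0,0,0],[0,2,0,0,0,0],[0,2,0,0,0,0]]'
python3 -m pendant '[[0,1,0,0,0,0],[0,2,0,0,0,0],[0,2,0,0,0,0]]'
python3 -m pendant '[[0,1,0,0,0,0],[0,2,0,0,0,0],[0,2,0,0,0,0]]'
python3 -m pendant '[[0,1,0,0,0,0],[0,2,0,0,0,0],[0,2,0,0,0,0]]'
```

```text
time_s: 8.2
tcp_pos: [0.4626, -0.145, 0.1105]
eef_rot: [180.0, 0.0, -1.8]
contact_force: [-0.7, 1.1, -0.1]
gripper_width: 0.0009
gripper_force: 0.0
time_s: 8.57
tcp_pos: [0.4626, -0.1469, 0.1106]
eef_rot: [-180.0, 0.0, -1.8]
contact_force: [-0.7, 0.8, -0.2]
gripper_width: 0.0004
gripper_force: 0.6
time_s: 8.95
tcp_pos: [0.4626, -0.1482, 0.1106]
eef_rot: [-179.9, -0.0, -1.8]
contact_force: [0.3, 4.8, 2.6]
gripper_width: 0.0006
gripper_force: 2.9
time_s: 9.32
tcp_pos: [0.4625, -0.1506, 0.1106]
eef_rot: [-180.0, -0.0, -1.8]
contact_force: [-0.3, 3.8, 1.2]
gripper_width: -0.0
gripper_force: 1.7
time_s: 9.7
tcp_pos: [0.4624, -0.1533, 0.1106]
eef_rot: [180.0, 0.0, -1.8]
contact_force: [0.6, 0.3, 1.0]
gripper_width: 0.0007
gripper_force: 0.1
```

The contact positions match the prediction. I'll continue to about -0.161, then go in small steps to the third click.

```bash
python3 -m pendant '[[0,1,0,0,0,0],[0,2,0,0,0,0],[0,3,0,0,0,0],[0,4,0,0,0,0],[0,5,0,0,0,0],[0,6,0,0,0,0],[0,6,0,0,0,0]]'
python3 -m pendant '[[0,1,0,0,0,0],[0,2,0,0,0,0],[0,2,0,0,0,0]]'
python3 -m pendant '[[0,1,0,0,0,0],[0,2,0,0,0,0],[0,2,0,0,0,0]]'
python3 -m pendant '[[0,1,0,0,0,0],[0,2,0,0,0,0],[0,2,0,0,0,0]]'
```

```text
time_s: 10.58
tcp_pos: [0.4622, -0.159, 0.1105]
eef_rot: [180.0, 0.0, -1.8]
contact_force: [0.8, 0.1, -0.0]
gripper_width: 0.0003
gripper_force: 0.0
time_s: 10.95
tcp_pos: [0.4622, -0.1608, 0.1106]
eef_rot: [-180.0, -0.0, -1.8]
contact_force: [-0.4, 1.5, 0.3]
gripper_width: 0.0003
gripper_force: 0.7
time_s: 11.32
tcp_pos: [0.4622, -0.1622, 0.1106]
eef_rot: [-179.9, -0.0, -1.8]
contact_force: [-1.6, 6.0, 1.7]
gripper_width: 0.0004
gripper_force: 3.0
time_s: 11.7
tcp_pos: [0.462, -0.1647, 0.1106]
eef_rot: [-180.0, -0.0, -1.8]
contact_force: [-0.8, 2.6, 0.6]
gripper_width: 0.0004
gripper_force: 1.2
```

```bash
python3 -m pendant '[[0,1,0,0,0,0],[0,2,0,0,0,0],[0,2,0,0,0,0]]'
python3 -m pendant '[[0,1,0,0,0,0],[0,1,0,0,0,0]]'
python3 -m pendant '[[0,1,0,0,0,0],[0,1,0,0,0,0]]'
```

```text
time_s: 12.08
tcp_pos: [0.4619, -0.1673, 0.1106]
eef_rot: [180.0, 0.0, -1.8]
contact_force: [-0.5, -0.3, -0.1]
gripper_width: 0.0004
gripper_force: 0.0
time_s: 12.32
tcp_pos: [0.4619, -0.1681, 0.1105]
eef_rot: [180.0, 0.0, -1.8]
contact_force: [-0.4, -1.1, -1.1]
gripper_width: 0.0003
gripper_force: 0.0
time_s: 12.58
tcp_pos: [0.4619, -0.1691, 0.1106]
eef_rot: [180.0, 0.0, -1.8]
contact_force: [0.5, 0.4, -0.3]
gripper_width: 0.0002
gripper_force: 0.0
```

Third click felt: the tab jumped ahead and the finger is free. I'll back off and lift, then check clearance to the tall instrument before the lid.

```bash
python3 -m pendant '[[0,-5,0,0,0,0],[0,-10,0,0,0,0],[0,-12,-40,0,0,0],[0,-12,-90,0,0,0],[0,-12,-110,0,0,0],[0,-12,-110,0,0,0]]'
python3 - <<'E'
from h import *
def tri(a,b):
    f=least_squares(lambda X:(np.r_[proj(X,"top")[0]-a,proj(X,"side")[0]-b]),[.5,0,.1]);return f.x.round(3),f.fun.round(1),(L(t,f.x)*1e3).round(0)
print("head front", tri((349,137),(277,122)),tri((349,137),(308,117)),tri((403,138),(313,115)))
print(here(),delta([22,120,220]),delta([22,120,137]))
cv2.imwrite("pics/w3.png",cv2.resize(r.capture("top")[:,:,::-1][80:280,220:460],None,fx=3,fy=3))
E
```

```text
time_s: 13.32
tcp_pos: [0.4632, -0.1566, 0.2224]
eef_rot: [-180.0, -0.2, -1.8]
contact_force: [0.4, -0.1, -0.7]
gripper_width: 0.0003
gripper_force: 0.0
head front (array([ 0.652, -0.23 ,  0.245]), array([-3.8, -8. , 11.2,  1.8]), array([163., -40., 245.])) (array([ 0.624, -0.241,  0.265]), array([ 2.4,  5.1, -7.3, -1.1]), array([135., -51., 265.])) (array([ 0.644, -0.334,  0.232]), array([-0.2, -0.4,  0.5,  0.1]), array([ 157., -144.,  232.]))
(array([-28.8,  28.2, 222.4]), array([-179.99,   -0.22,   -1.8 ]), array([ 0.41, -0.04, -0.69]), 13.325, 0.0003) (array([ 50.9, -91.8,   2.6]), array([-0.0002, -0.0039,  0.0007])) (array([ 50.6, -91.8,  85.6]), array([-0.0002, -0.0039,  0.0007]))
```

View pics/w3.png

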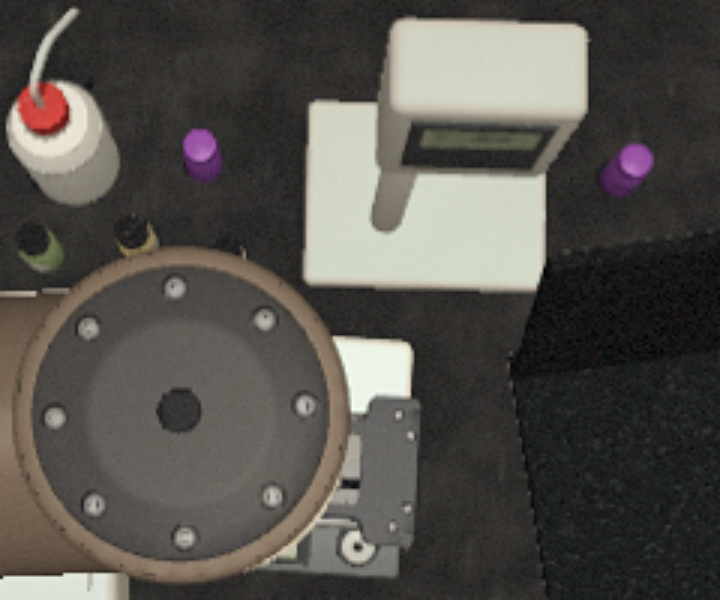

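The top view is mostly covered by the wrist. The tall head at (390–585, 20–170 in the crop) lies behind and to the right, clear of the lid work. Next I go to the left of the lid.

```bash
python3 -m pendant '[[25,-45,0,0,0,0],[51,-92,0,0,0,0],[51,-92,3,0,0,0],[51,-92,3,0,0,0],[51,-92,45,0,0,0],[51,-92,80,0,0,0],[51,-92,86,0,0,0],[51,-92,86,0,0,0]]'
python3 -c "
from h import *
print(here())"
```

```text
time_s: 14.38
tcp_pos: [0.5162, -0.0672, 0.135]
eef_rot: [180.0, 0.0, -1.8]
contact_force: [0.0, -0.3, 0.2]
gripper_width: 0.0007
gripper_force: 0.0
(array([ 21.2, 119.3, 135. ]), array([ 1.7997e+02,  1.0000e-02, -1.8500e+00]), array([ 0.02, -0.29,  0.19]), 14.375, 0.0007)
```

```bash
python3 -m pendant '[[0,4,0,0,0,0],[0,8,0,0,0,0],[0,12,0,0,0,0],[0,16,0,0,0,0],[0,20,0,0,0,0],[0,20,0,0,0,0]]'
python3 -m pendant '[[0,4,0,0,0,0],[0,8,0,0,0,0],[0,12,0,0,0,0],[0,12,0,0,0,0]]'
python3 -m pendant '[[0,4,0,0,0,0],[0,8,0,0,0,0],[0,12,0,0,0,0],[0,12,0,0,0,0]]'
python3 -c "
from h import *
print(here())"
```

```text
time_s: 15.12
tcp_pos: [0.5155, -0.0868, 0.1345]
eef_rot: [180.0, 0.0, -1.8]
contact_force: [-0.6, 0.3, -0.1]
gripper_width: 0.0006
gripper_force: 0.0
time_s: 15.62
tcp_pos: [0.515, -0.0989, 0.1345]
eef_rot: [180.0, 0.0, -1.8]
contact_force: [0.3, 0.3, 1.3]
gripper_width: 0.0005
gripper_force: 0.0
time_s: 16.12
tcp_pos: [0.5147, -0.1109, 0.1345]
eef_rot: [180.0, 0.0, -1.8]
contact_force: [-0.3, -0.1, 0.5]
gripper_width: 0.0004
gripper_force: 0.0
(array([ 21.1,  75.5, 134.5]), array([ 1.80e+02,  1.00e-02, -1.85e+00]), array([-0.32, -0.1 ,  0.46]), 16.125, 0.0004)
```

```bash
python3 -m pendant '[[0,5,0,0,0,0],[0,10,0,0,0,0],[0,15,0,0,0,0],[0,15,0,0,0,0]]'
python3 -m pendant '[[0,5,0,0,0,0],[0,10,0,0,0,0],[0,15,0,0,0,0],[0,20,0,0,0,0],[0,20,0,0,0,0]]'
python3 -m pendant '[[0,0,-30,0,0,0],[0,0,-70,0,0,0],[-10,0,-85,0,0,0],[-10,0,-85,0,0,0]]'
python3 - <<'E'
from h import *
print(here()); cv2.imwrite("pics/w4.png",r.capture("wrist")[:,:,::-1])
E
```

```text
time_s: 16.62
tcp_pos: [0.5142, -0.126, 0.1345]
eef_rot: [180.0, 0.0, -1.9]
contact_force: [0.4, -0.5, -0.2]
gripper_width: 0.0005
gripper_force: 0.0
time_s: 17.25
tcp_pos: [0.5136, -0.1459, 0.1345]
eef_rot: [180.0, 0.0, -1.9]
contact_force: [0.3, 0.2, -0.7]
gripper_width: 0.0005
gripper_force: 0.0
time_s: 17.75
tcp_pos: [0.5035, -0.1451, 0.2205]
eef_rot: [-180.0, -0.1, -1.8]
contact_force: [-0.0, -0.4, 0.2]
gripper_width: 0.0005
gripper_force: 0.0
(array([ 11. ,  41. , 220.5]), array([-1.7997e+02, -1.2000e-01, -1.8300e+00]), array([-0.03, -0.43,  0.19]), 17.75, 0.0005)
```

View pics/w4.png

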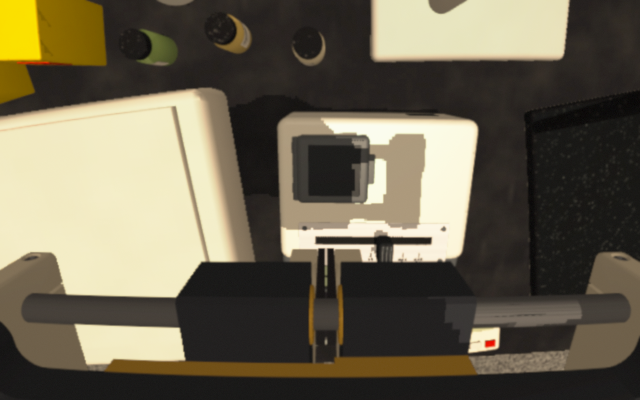

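The wrist view shows the lid lying flat over the well at (297–368, 137–203) and the lever tab near (385,245), at the third mark. The waiting vials are undisturbed. Now the key.

```bash
python3 - <<'E'
from h import *
w=ray((np.array([446,492])+.5)/6-.5+[265,180],.08); p=L(t,w)*1e3; print(p)
print(here(),delta([p[0],p[1],221]),delta([p[0],p[1],110]))
E
```

```text
[-69.85512561 -48.88429957  80.        ]
(array([ 10.8,  41. , 219.4]), array([-1.7997e+02, -2.0000e-02, -1.8300e+00]), array([0.46, 0.17, 0.07]), 17.8, 0.0005) (array([-80.6,  89.9,  -1.7]), array([-0.0005, -0.0004,  0.0002])) (array([-80.7,  89.9, 109.3]), array([-0.0005, -0.0004,  0.0002]))
```

```bash
python3 -m pendant '[[-40,45,0,0,0,0],[-81,90,0,0,0,0],[-81,90,0,0,0,0],[-81,90,0,0,0,0],[-81,90,50,0,0,0],[-81,90,95,0,0,0],[-81,90,107,0,0,0],[-81,90,107,0,0,0]]'
python3 - <<'E'
from h import *
print(here()); im=r.capture("wrist")[:,:,::-1]; cv2.imwrite("pics/w5.png",cv2.resize(im[60:360,160:520],None,fx=2,fy=2))
E
```

```text
time_s: 18.8
tcp_pos: [0.4204, -0.2322, 0.1123]
eef_rot: [180.0, 0.1, -1.7]
contact_force: [-0.4, -0.1, 0.1]
gripper_width: 0.0003
gripper_force: 0.0
(array([-69.3, -48.8, 112.3]), array([ 1.7999e+02,  1.0000e-01, -1.7500e+00]), array([-0.43, -0.15,  0.12]), 18.8, 0.0003)
```

View pics/w5.png

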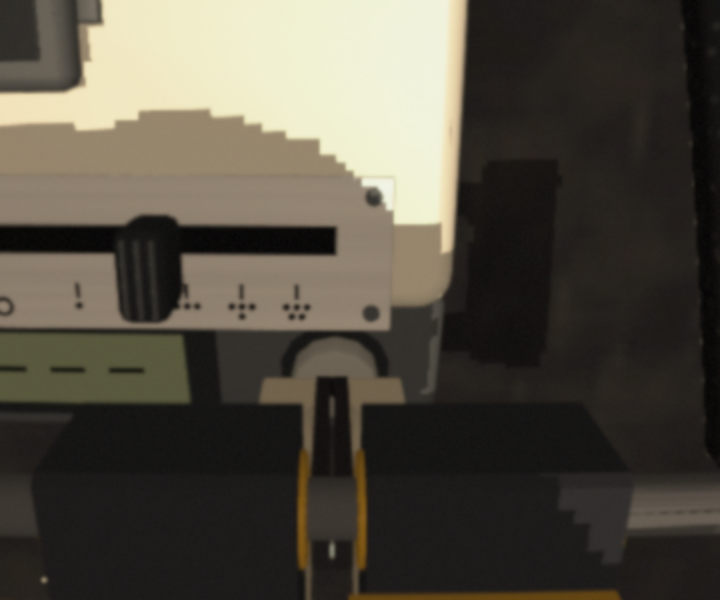

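```bash
python3 - <<'E'
from h import *
s=r.get_state(); p=r.camera_params("wrist"); T=np.eye(4); T[:3,:3]=Ro.from_euler("xyz",s["eef_rot"],degrees=True).as_matrix(); T[:3,3]=s["tcp_pos"]
C=np.linalg.inv(T@p["mount"])
def pw(P):
    return (cv2.projectPoints(W(t,np.array(P)/1e3).reshape(-1,1,3),cv2.Rodrigues(C[:3,:3])[0],C[:3,3],p["mtx"],p["distortion"])[0].reshape(-1,2)-[160,60])*2
print("deck corner BR, front R, slot end",pw([[-46,-80,78],[-30,-49,78]]))
for y in (17,3,-11,-25,-39): print(y,"mark",pw([[-43,y,79]]).round(0),"tab top far/near L,R",pw([[-19,y+6,103.5],[-19,y-6,103.5],[-41,y+6,103.5],[-41,y-6,103.5],[-41,y-6,83.5]]).round(0).tolist())
E
```

```text
deck corner BR, front R, slot end [[450.03685033 302.29781522]
 [330.60210037 242.2368342 ]]
17 mark [[ 75. 292.]] tab top far/near L,R [[-1.0, 223.0], [53.0, 223.0], [12.0, 318.0], [64.0, 318.0], [92.0, 290.0]]
3 mark [[129. 292.]] tab top far/near L,R [[62.0, 222.0], [117.0, 222.0], [73.0, 318.0], [125.0, 318.0], [147.0, 290.0]]
-11 mark [[183. 292.]] tab top far/near L,R [[126.0, 222.0], [181.0, 222.0], [134.0, 318.0], [187.0, 318.0], [203.0, 290.0]]
-25 mark [[237. 292.]] tab top far/near L,R [[190.0, 222.0], [246.0, 222.0], [196.0, 318.0], [250.0, 319.0], [258.0, 290.0]]
-39 mark [[292. 292.]] tab top far/near L,R [[256.0, 222.0], [312.0, 222.0], [259.0, 319.0], [313.0, 319.0], [315.0, 291.0]]
```

The crop shows the lever tab at (118–180, 215–320), with marks 4 and 5 at 242 and 296. By parallax it looks slightly short of mark 3, so I'll measure it numerically from both viewpoints.

```bash
python3 - <<'E'
from h import *
p=r.camera_params("wrist")
def pw(P,pose):
    T=np.eye(4); T[:3,:3]=Ro.from_euler("xyz",pose[1],degrees=True).as_matrix(); T[:3,3]=pose[0]; C=np.linalg.inv(T@p["mount"])
    return cv2.projectPoints(W(t,np.array(P)/1e3).reshape(-1,1,3),cv2.Rodrigues(C[:3,:3])[0],C[:3,3],p["mtx"],p["distortion"])[0].reshape(-1,2)
def box(y): return [[x,y+d,z] for x in (-41,-19) for d in (-6,6) for z in (83.5,103.5)]
s=r.get_state(); im5=cv2.resize(cv2.imread("pics/w5.png"),None,fx=.5,fy=.5,interpolation=cv2.INTER_AREA)
for name,im,off,pose in [("w4",cv2.imread("pics/w4.png"),[0,0],([.5035,-.1451,.2205],[-179.97,-.12,-1.83])),("w5",im5,[160,60],(s["tcp_pos"],s["eef_rot"]))]:
    g=im.mean(2)
    for y in (-11,-9,-7,-5):
        q=pw(box(y),pose)-off; print(name,y,"x",q[:,0].min().round(1),q[:,0].max().round(1),"y",q[:,1].min().round(),q[:,1].max().round())
    q=pw(box(-9),pose)-off; 
    for f in (.45,.6,.75,.9):
        v=int(q[:,1].min()+f*np.ptp(q[:,1])); u0=int(q[:,0].min())-12
        print(v,u0,g[v,u0:u0+55].astype(int).tolist())
E
```

```text
w4 -11 x 379.3 399.5 y 231.0 266.0
w4 -9 x 376.9 396.9 y 231.0 266.0
w4 -7 x 374.6 394.4 y 231.0 266.0
w4 -5 x 372.3 391.9 y 231.0 266.0
246 364 [237, 237, 237, 238, 238, 238, 235, 228, 224, 213, 168, 130, 74, 26, 21, 28, 35, 44, 59, 67, 57, 51, 56, 64, 58, 53, 58, 64, 83, 162, 227, 237, 236, 235, 235, 235, 235, 235, 235, 235, 235, 235, 235, 235, 235, 235, 235, 235, 235, 235, 235, 235, 234, 235, 235]
251 364 [235, 234, 235, 235, 235, 234, 225, 202, 208, 208, 160, 111, 56, 18, 23, 32, 43, 63, 85, 78, 60, 56, 74, 74, 64, 68, 78, 80, 96, 169, 226, 235, 235, 236, 235, 236, 235, 235, 235, 235, 235, 236, 236, 235, 236, 235, 235, 236, 235, 235, 236, 235, 236, 235, 235]
256 364 [236, 236, 236, 235, 228, 202, 164, 186, 227, 235, 227, 183, 94, 26, 24, 33, 43, 68, 87, 70, 56, 68, 87, 69, 59, 74, 88, 81, 132, 204, 233, 237, 237, 237, 237, 236, 235, 224, 196, 199, 231, 236, 237, 237, 237, 237, 238, 238, 237, 237, 237, 237, 236, 227, 199]
262 364 [93, 94, 94, 93, 93, 92, 92, 91, 91, 92, 92, 91, 79, 45, 26, 27, 29, 33, 37, 32, 30, 34, 38, 33, 30, 34, 37, 36, 58, 83, 89, 89, 89, 87, 86, 84, 73, 60, 
[... 471 characters left out ...]
3, 124, 124, 123, 123, 118, 99, 58, 34, 38, 44, 41, 30, 23, 22, 27, 36, 45, 44, 35, 27, 23, 27, 33, 41, 43, 38, 28, 22, 20, 20, 19, 17, 16, 14, 14, 15, 14, 21, 51, 93, 116, 124, 125, 126, 125, 125, 125, 125, 125]
144 46 [126, 127, 127, 126, 127, 127, 126, 127, 128, 127, 125, 112, 83, 48, 36, 43, 45, 38, 28, 25, 24, 29, 38, 44, 40, 30, 23, 23, 28, 38, 45, 42, 34, 26, 20, 19, 19, 18, 17, 14, 14, 14, 15, 17, 31, 46, 46, 64, 102, 122, 127, 128, 128, 128, 127]
153 46 [126, 127, 127, 126, 127, 127, 127, 128, 128, 127, 127, 123, 109, 76, 42, 36, 44, 44, 35, 27, 23, 25, 32, 42, 45, 38, 27, 22, 22, 30, 39, 44, 38, 29, 22, 21, 18, 18, 18, 18, 22, 26, 35, 63, 94, 96, 71, 49, 61, 90, 95, 72, 50, 63, 98]
```

Both views put the tab at y≈-7.5 to -8, about 3–4 mm short of the printed mark at -11 to -12. That is too near the limit, so I'll feel for it with the fingertip before pressing the key. If it is seated, contact should come at world y≈-0.1748.

```bash
python3 -m pendant '[[0,0,-35,0,0,0],[20,-35,-40,0,0,0],[39,-67,-40,0,0,0],[39,-67,-40,0,0,0],[39,-67,-5,0,0,0],[39,-67,1.5,0,0,0],[39,-67,1.5,0,0,0]]'
python3 -m pendant '[[0,1,0,0,0,0],[0,2,0,0,0,0],[0,3,0,0,0,0],[0,4,0,0,0,0],[0,4,0,0,0,0]]'
python3 -c "
from h import *
print(here())"
```

```text
time_s: 19.73
tcp_pos: [0.4611, -0.1672, 0.1118]
eef_rot: [180.0, 0.0, -1.8]
contact_force: [0.5, 0.3, 1.2]
gripper_width: 0.0007
gripper_force: 0.0
time_s: 20.35
tcp_pos: [0.4608, -0.171, 0.1111]
eef_rot: [180.0, 0.0, -1.8]
contact_force: [0.1, 0.5, 0.7]
gripper_width: 0.0008
gripper_force: 0.0
(array([-30.8,  13.7, 111.1]), array([180.  ,   0.  ,  -1.83]), array([0.12, 0.52, 0.74]), 20.35, 0.0008)
```

```bash
python3 -m pendant '[[0,1,0,0,0,0],[0,2,0,0,0,0],[0,2,0,0,0,0]]'
python3 -m pendant '[[0,1,0,0,0,0],[0,1,0,0,0,0]]'
python3 -m pendant '[[0,1,0,0,0,0],[0,1,0,0,0,0]]'
```

```text
time_s: 20.72
tcp_pos: [0.4608, -0.1729, 0.111]
eef_rot: [180.0, 0.0, -1.8]
contact_force: [-0.8, -0.4, -0.4]
gripper_width: 0.0006
gripper_force: 0.0
time_s: 20.98
tcp_pos: [0.4607, -0.1739, 0.111]
eef_rot: [180.0, 0.0, -1.8]
contact_force: [0.2, -0.6, 0.6]
gripper_width: 0.0001
gripper_force: 0.0
time_s: 21.22
tcp_pos: [0.4607, -0.1748, 0.1111]
eef_rot: [-180.0, -0.0, -1.8]
contact_force: [-0.1, 2.1, 0.4]
gripper_width: 0.0003
gripper_force: 0.6
```

Contact came at -0.1747, exactly one 14 mm pitch on, so the lever is seated in click 3. I'll back off, lift and go to the key.

```bash
python3 -m pendant '[[0,-5,0,0,0,0],[0,-8,0,0,0,0],[0,-8,-40,0,0,0],[0,-8,-45,0,0,0],[-20,25,-45,0,0,0],[-38.5,58,-45,0,0,0],[-38.5,58,-45,0,0,0],[-38.5,58,-10,0,0,0],[-38.5,58,0,0,0,0],[-38.5,58,0,0,0,0]]'
python3 -c "
from h import *
print(here())"
```

```text
time_s: 22.48
tcp_pos: [0.4202, -0.2313, 0.1106]
eef_rot: [180.0, 0.1, -1.8]
contact_force: [-0.2, -0.2, 0.4]
gripper_width: 0.0006
gripper_force: 0.0
(array([-69.4, -47.8, 110.6]), array([ 1.80e+02,  1.10e-01, -1.78e+00]), array([-0.19, -0.17,  0.41]), 22.475, 0.0006)
```

```bash
for k in 1; do :; done
python3 -m pendant '[[0,0,2,0,0,0],[0,0,4,0,0,0],[0,0,6,0,0,0],[0,0,6,0,0,0]]'
python3 -m pendant '[[0,0,1,0,0,0],[0,0,2,0,0,0],[0,0,2,0,0,0]]'
python3 -m pendant '[[0,0,1,0,0,0],[0,0,2,0,0,0],[0,0,2,0,0,0]]'
```

```text
time_s: 22.98
tcp_pos: [0.4203, -0.2316, 0.1051]
eef_rot: [180.0, -0.0, -1.8]
contact_force: [-1.1, -0.3, 0.0]
gripper_width: 0.0006
gripper_force: 0.0
time_s: 23.35
tcp_pos: [0.4203, -0.2316, 0.103]
eef_rot: [-180.0, 0.0, -1.8]
contact_force: [1.1, -0.2, 0.0]
gripper_width: 0.0007
gripper_force: 0.0
time_s: 23.72
tcp_pos: [0.4203, -0.2316, 0.1009]
eef_rot: [-180.0, 0.0, -1.8]
contact_force: [-0.5, 0.5, -0.9]
gripper_width: 0.0004
gripper_force: 0.0
```

```bash
python3 -m pendant '[[0,0,1,0,0,0],[0,0,2,0,0,0],[0,0,3,0,0,0],[0,0,3,0,0,0]]'
python3 -m pendant '[[0,0,1,0,0,0],[0,0,2,0,0,0],[0,0,2,0,0,0]]'
python3 -m pendant '[[0,0,1,0,0,0],[0,0,1,0,0,0]]'
```

```text
time_s: 24.22
tcp_pos: [0.4203, -0.2316, 0.098]
eef_rot: [-180.0, 0.0, -1.8]
contact_force: [0.0, 0.4, -0.1]
gripper_width: 0.0007
gripper_force: 0.0
time_s: 24.6
tcp_pos: [0.4203, -0.2316, 0.096]
eef_rot: [-180.0, 0.0, -1.8]
contact_force: [-0.5, 0.8, -0.8]
gripper_width: 0.0006
gripper_force: 0.0
time_s: 24.85
tcp_pos: [0.4204, -0.2316, 0.0951]
eef_rot: [180.0, -0.0, -1.8]
contact_force: [0.5, 0.1, 0.5]
gripper_width: 0.0005
gripper_force: 0.1
```

```bash
python3 -m pendant '[[0,0,1,0,0,0],[0,0,2,0,0,0],[0,0,2,0,0,0]]'
python3 -m pendant '[[0,0,1,0,0,0],[0,0,2,0,0,0],[0,0,2,0,0,0]]'
python3 -m pendant '[[0,0,1,0,0,0],[0,0,2,0,0,0],[0,0,2,0,0,0]]'
```

```text
time_s: 25.22
tcp_pos: [0.4207, -0.2317, 0.0932]
eef_rot: [180.0, -0.0, -1.8]
contact_force: [0.3, 0.4, 3.0]
gripper_width: 0.0004
gripper_force: 1.3
time_s: 25.6
tcp_pos: [0.421, -0.2317, 0.0913]
eef_rot: [180.0, -0.1, -1.8]
contact_force: [1.6, 0.5, 4.8]
gripper_width: 0.0007
gripper_force: 2.2
time_s: 25.98
tcp_pos: [0.4213, -0.2318, 0.0901]
eef_rot: [180.0, -0.1, -1.8]
contact_force: [-0.0, 2.2, 14.7]
gripper_width: 0.0004
gripper_force: 7.1
```

The key bottomed: force began at z≈0.0945 and rose to 14.7 N at 0.0901, about 4 mm of travel. I'll release, lift clear and take a last look.

```bash
python3 -m pendant '[[0,0,-4,0,0,0],[0,0,-12,0,0,0],[0,0,-60,0,0,0],[0,0,-110,0,0,0],[0,0,-130,0,0,0],[0,0,-130,0,0,0]]'
python3 - <<'E'
from h import *
print(here()); im=r.capture("wrist")[:,:,::-1]; cv2.imwrite("pics/w6.png",cv2.resize(im[40:340,130:490],None,fx=2,fy=2))
E
```

```text
time_s: 26.72
tcp_pos: [0.4204, -0.2316, 0.2203]
eef_rot: [-180.0, -0.1, -1.8]
contact_force: [0.1, 0.8, -0.5]
gripper_width: 0.0003
gripper_force: 0.0
(array([-69.3, -48.2, 220.3]), array([-1.7999e+02, -1.1000e-01, -1.8400e+00]), array([ 0.05,  0.81, -0.49]), 26.725, 0.0003)
```

View pics/w6.png

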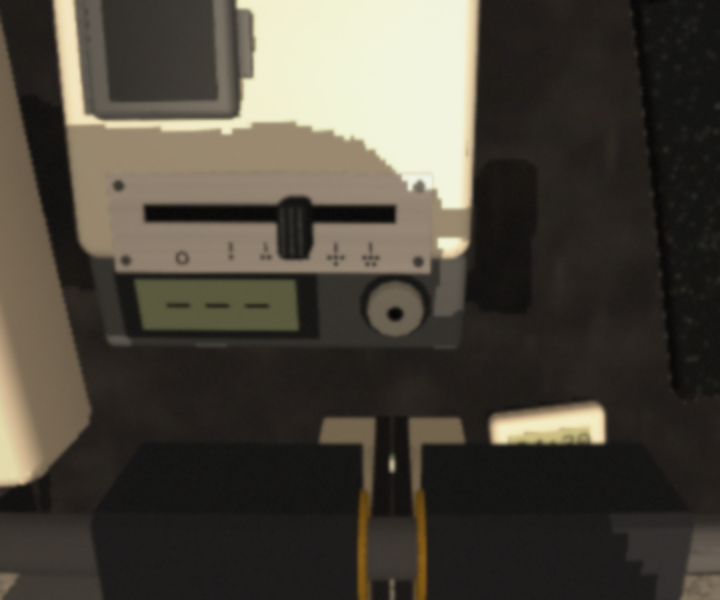

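The lid lies flat at (85–240, 0–115). The tab covers mark 3 at (293,228), with marks 2 and 4 visible on either side. The key at (395,307) is up and the robot touches nothing.

```bash
python3 -c "
from plant import r
print(r.close_job())"
```

```text
the job is handed in; nothing more can be done
None
```

The job is handed in at about 27 s: the filter lever rests in the third click (confirmed by feel), the lid is shut, and the read key was then pressed fully down and is up again with the arm clear; no verdict was returned.

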